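# Demould support blocks, thread the probe through them, gauge it, relay the core

### The job

Lift every cast support block out of the open mould half and set each upright, foot down, in a seat of its own on the support rail, then thread the long probe, domed end first, through all the blocks and push it fully home into the manifold's port. Then lower the height gauge onto the probe until its sprung foot is pressed in about half of its travel, and leave it there. Also lay the core bar back in the groove of the emptied mould half, its ends standing out about equally, ready for the next casting; leave the other things on the bench where they are.

Things in the scene. Friction and masses are not known exactly. Their poses are not given: they have to be found in the camera images.
- mould: lower half of a split aluminium mould, fixed, 80 x 192 x 36 mm (x, y, z); four cavities in a row along its y, at y = -67.5, -22.5, 22.5 and 67.5 mm, each 47 (x) x 33 (y) mm and 30 deep (floor at z = 6); a core groove 20 mm wide and 8.5 deep runs at x = 0 along y through the tops of the cross walls. Origin: centre of the underside
- block1: cast dark-grey support block, 44 (x) x 30 (y) x 64 (z) mm, 0.1 kg, 17 mm bore through it along y, 30 mm above the foot. Only two or three of block1 to block4 are present, each standing loosely (1.5 mm play all round) in a mould cavity, foot down, upper 34 mm proud of the mould. Origin: centre of the foot (underside); z up. Grip it across x, near its top
- block2: as block1; may be absent
- block3: as block1; may be absent
- block4: as block1; may be absent
- rail: support rail, fixed: base 84 mm wide along y (-125 to 195 mm), seats at y = -100, -50 and 0, port manifold at the +y end (60 wide, top at z = 100, valve on it to z = 132), gauge stand at y = 80 (column at x = 75, top at z = 170). Origin: underside of the base, below seat3; y is the way the probe is pushed in. Bores of seated blocks and port lie on the line x = 0, z = 53 mm
- seat1 (a point): centre of the seat floor furthest from the port, 23 mm above the bench; each seat takes one block with its bore along the rail: 47 mm between the side lips (x, 12 mm high), 33 mm between the end ribs (y, 5 mm high).
- seat2 (a point): centre of the floor of the middle seat, 50 mm from seat1
- seat3 (a point): centre of the floor of the seat nearest the port, 100 mm from seat1
- port (a point): centre of the mouth of the port, an 18 mm bore, 22 mm deep, in the manifold's face that looks along the rail's -y, 125 mm beyond seat3, on the bores' line
- home (a point): centre of the floor of the port's bore, 22 mm beyond its mouth: where the probe's tip is when fully home (the probe may lie up to 3 mm lower in the bore)
- probe: straight steel probe 12 mm thick, 350 mm long, 0.16 kg: domed tip at +y, brass hexagon 22 mm across flats, 24 mm long, at the -y end. Origin: on the axis at mid-length; y to the tip; any angle about y. It balances 33 mm from the origin towards the hexagon. Fully home with seat1 filled, 60 mm of plain rod is free between block and hexagon: shift the grip back there to finish the push
- probe_tip (a point): the point of the domed tip, on the axis, 175 mm from the probe's origin
- rest: grey rest for the probe, fixed, base 34 x 190 x 6 mm with V posts at y = -80 and 80 mm, tops at z = 54; the probe lies in the Vs along the rest's y with its axis 45 mm above the bench. Origin: centre of the underside
- gauge (a joint): how far the gauge head is lowered on its column (m): 0 at the top, grows downward, at most 0.056; friction (8 N, less the head's 3 N weight going down) holds it wherever it is left. At 0 the foot's face is 96.5 mm above the bench; with the probe home (its top about 56.5 mm above the bench) the foot touches at about 0.040 and is half pressed in at about 0.045
- gauge_knob (a point): middle of the black knob on top of the gauge head, upright cylinder 22 mm across and 28 mm high, straight above the foot and the bores' line, 80 mm beyond seat3; it moves with the head. Push it down from above or pinch it
- foot (a joint): how far the gauge's sprung foot is pressed up into the head (m): 0 hanging free to 0.010 fully in, half = 0.005; the spring needs about 0.8 N to start and 2.6 N at the end
- foot_face (a point): centre of the foot's flat round face (16 mm across), 82 mm below gauge_knob while free
- mould_top: the other half of the mould, same size, standing empty on the bench, not needed; origin: centre of the underside
- core: the mould's core bar, dark steel, 17 mm thick, 260 mm long, 0.46 kg, with a 48 mm T-pin across its -y end (keeps it from rolling), lying on the bench, axis 8.5 mm up. Origin: on the axis at mid-length; y along the bar. Laid in the core groove its axis is at the mould's z = 36 mm and 34 mm stand out at each end; let go a few mm above, as fingertips cannot follow it past the mould's top
- spanner: spanner lying on the bench, not needed
- jar: small jar 56 mm across, 70 mm high, not needed; origin: centre of the underside
- flask: plastic bottle 52 mm across, 120 mm high, not needed; origin: centre of the underside
Not all that is in view belongs to the job. What is shaped like the mould but green is not meant. What is shaped like the block2 but purple is not meant.

How it is judged:
By the outcome, as a careful person would: the job done as asked, in the order asked, and still so for the second after the job is handed in, with the robot touching nothing.
Of block1, block2, block3, block4 only 2 to 3 are there at a start; the rules pass over those that are not, and their reading is None.
At some moment in a run one of probe, core may be knocked a few centimetres aside while the robot is not near it.
Once in a run the grip may slacken for a moment while it holds something.
It also fails if it takes over 192 s, if anything falls off the work surface, if the arm or the gripper's body presses on something with over 40 N, if the wrist force passes 120 N, or if a joint passes its speed limit or range.

### The arm

A 6-joint arm with a two-finger parallel gripper is mounted at the origin on the work surface. World frame = base frame: x ahead of the robot, y to its left, z up, the work surface at z = 0. Lengths are in mm, angles in rad, forces in N, time in s.
With the tool pointing down it reaches from about 275 to 1000 mm from the base axis. Payload 8.4 kg.
Tool frame: the origin (TCP) lies at the very end of the fingers, on their centre line; the grasp point (between the pads) lies 19 mm behind it; y points along the fingers, x is the direction in which the jaws open and shut, and the axes are right-handed (so a half turn about y gives the same grasp; the last joint's range is limited). The gripper opens to 85 mm and grips with 20 to 120 N. Pads are 22 mm wide; open, the fingers measure 114 mm over their backs; the gripper's body (76 mm by 85 mm) begins 54 mm behind the grasp point. The pads swing forward as they close: fully open they stand 13 mm farther back than shut.
Start: joints at [1.139, 0.353, 1.633, -0, 1.155, -0.002], TCP at [260.43, 568.159, 231.281] pointing down, gripper open.
Joint ranges: [-2.63, 2.63], [-0.92, 2.1], [0.06, 2.66], [-1.3, 4.44], [0, 2.69], [-3.02, 3.02]. Speed limits (rad/s): [2.22, 2.22, 2.79, 3.14, 3.14, 3.14].

### API

Orientations are given as [roll, pitch, yaw] about the fixed x, y, z axes, in that order (R = Rz(yaw) Ry(pitch) Rx(roll)).
In Python, from rig import r gives the robot as it stands.
- The arm moves only by the tool servo_tool, never from a script. Its argument "motion" is a list of rows, each a list of 7 numbers: the opening, from -1 (shut) to 1 (fully open), then the shift along the tool's x, y, z in m, then the turn, a rotation vector about the tool's x, y, z in units of 10 degrees (1.0 is 10 degrees). A call has 1 to 12 rows; each row is the pose to reach, as a shift and turn from the pose commanded when the call began, along the tool's axes at that moment; what a row does not reach only later rows make up. A row lasts 1/8 s, in which the tool goes at most 62.5 mm and 10.7 degrees, less where a joint would pass 70% of its speed; a pose out of reach is approached as far as the arm can. A call with a gripper value outside its range is refused whole. The fingers move at their own pace and stop on an object; "grip_force" is the grip in N (left out, the last holds). Time passes only in rows, so rows that repeat a pose let the fingers close. It gives the time, the measured TCP pose, the force and the opening at its end, in the units of the state.
- r.sense(): the state, without advancing time (a new reading comes with each control period).
- r.grab_frame(name): name is "side" or "top" or "wrist"; returns the picture (420x560x3 uint8, red, green, blue); there is no depth.
- r.calibration(name): a dict with "fx", "fy", "cx", "cy" (pixels), "R" (3x3) and "t" (3): a world point X has camera coordinates R X + t; the wrist camera has in their place "mount" (4x4, takes a point from camera to tool coordinates, whose origin is the TCP and whose axes are the tool frame's). Camera axes: x right, y down, z forward; pixel columns grow to the right and rows downward; lengths in mm; the calibration is good to about 2 mm. The wrist camera is an equidistant fisheye: a pixel r from the principal point sees the ray r / f radians off the axis. A picture is of the moment at which its call begins: read the wrist's pose just before it. calibration takes no time and is no camera call.
- r.sign_off(): hands the job in, once; it reports no verdict.
The state is a dict: "clock": time; "qpos": joint angles; "qvel": joint speeds; "joint_efforts": joint torques, N m; "eef_pos": TCP position; "tcp_rot": TCP orientation; "contact_force": force on the tool from outside, world axes, zero at the start; "wrist_torque": the same for the moment, N m; "opening": opening from 0.0 (shut) to 1.0 (fully open).
Only numpy, scipy, OpenCV 4.12 (cv2) and the standard library are available. Lean on these libraries where they do the work, as an engineer would, in place of code of your own. Each camera call takes 0.05 s, during which the arm holds its last target. There are 200 camera calls.

## Working session

There is one attempt and no reset: what is moved stays moved. The work goes in short steps, Python scripts to look and compute and a tool call to move; the robot and the scene stay as the last step left them, time stands still between calls to the robot, and variables do not carry over. Pictures are saved under pics/ and viewed, on a budget of 14 in all, crops included, one or two more only if the job needs it, and the job is handed in when it is done.

Besides the shell and the picture viewer there is one more tool, called after "Emit:" by a JSON object that holds its "name" and its "arguments". servo_tool: Moves the arm, as the interface text tells. Its arguments: {"type":"object","properties":{"motion":{"type":"array","items":{"type":"array","items":{"type":"number"}}},"grip_force":{"type":"number"}},"required":["motion"]}

```bash
ls; mkdir -p pics; python3 - <<'E'
from rig import r
import cv2,numpy as np
np.set_printoptions(precision=4,suppress=True)
print(r.sense())
for n in ["side","top","wrist"]:
    c=r.calibration(n);print(n,c)
    im=r.grab_frame(n);cv2.imwrite(f"pics/{n}0.png",im[:,:,::-1])
E
```

```text
pics
{'clock': 0.0, 'qpos': array([ 1.1386,  0.3536,  1.6342, -0.    ,  1.1552, -0.0024]), 'qvel': array([ 0.0005, -0.0007,  0.0003, -0.0007, -0.0012, -0.0013]), 'joint_efforts': array([  0.0006, -60.5251, -34.2071,  -0.0001,   0.0097,  -0.    ]), 'eef_pos': array([260.226 , 567.7188, 230.5534]), 'tcp_rot': array([-1.5708,  0.0014,  1.141 ]), 'contact_force': array([-0.2402,  0.5811,  0.5129]), 'wrist_torque': array([-0.0275, -0.0009, -0.0054]), 'opening': 1.0025148624288698}
side {'fx': 511.7244842194146, 'fy': 511.7244842194146, 'cx': 286.75720497735597, 'cy': 208.4999694515764, 'R': array([[ 0.421 , -0.907 ,  0.0108],
       [-0.6466, -0.3084, -0.6977],
       [ 0.6362,  0.2867, -0.7163]]), 't': array([-134.6472,  382.2052, 1163.5933])}
top {'fx': 431.4527303901214, 'fy': 431.4527303901214, 'cx': 277.57189615549925, 'cy': 212.8392481833663, 'R': array([[ 0.0208, -0.9997, -0.0128],
       [-0.9989, -0.0202, -0.0418],
       [ 0.0415,  0.0137, -0.999 ]]), 't': array([  60.3522,  413.284 , 1461.4869])}
wrist {'fx': 325.19226210127806, 'fy': 325.19226210127806, 'cx': 281.0644194879658, 'cy': 205.05390357168002, 'mount': array([[   1.    ,    0.0003,    0.001 ,    0.0713],
       [  -0.0009,   -0.2989,    0.9543, -142.4992],
       [   0.0006,   -0.9543,   -0.2989,   76.3572],
       [   0.    ,    0.    ,    0.    ,    1.    ]])}
```

View pics/top0.png

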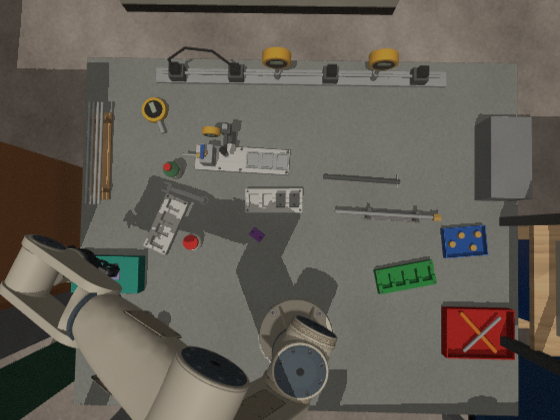

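View pics/side0.png

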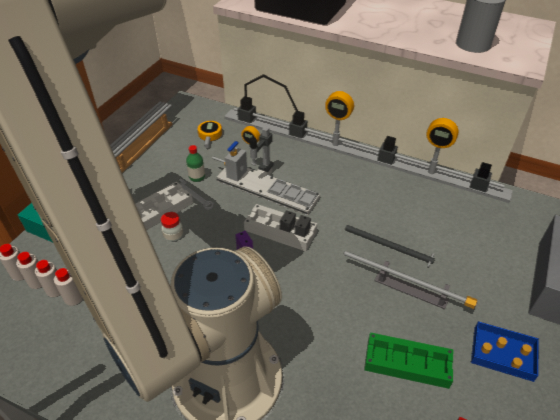

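The top view shows the mould (274,199), with 2 dark blocks visible at (281,198) and (294,198). The rail is at (243,158), the core at (362,180), the probe at (388,214) with its hexagon at (437,217), and mould_top at (168,222).

Possible mix-ups:
- **Mould:** the green mould at (405,276), and mould_top at (168,222), which is empty.
- **Blocks:** the purple block at (257,234), and the black rail clamps at (175,70), (235,70), (330,70) and (420,70).
- **Gauge:** the yellow dials at (277,57), (383,57) and (154,109).

I choose the silver mould at (274,199) with the grey blocks, and will check it in a close crop.

```bash
cat > h.py <<'E'
from rig import r
import cv2,numpy as np
from scipy.spatial.transform import Rotation as Ro
np.set_printoptions(precision=4,suppress=True)
def tool():
    s=r.sense(); return Ro.from_euler('xyz',s['tcp_rot']).as_matrix(),np.array(s['eef_pos'])
def ray(n,px,pose=None):
    c=r.calibration(n);u=(px[0]-c['cx'])/c['fx'];v=(px[1]-c['cy'])/c['fy']
    if n!='wrist':
        R=np.array(c['R']);return -R.T@c['t'],R.T@np.array([u,v,1])
    th=np.hypot(u,v);k=np.sin(th)/th if th>1e-9 else 1
    d=np.array([u*k,v*k,np.cos(th)]);M=np.array(c['mount']);A,p=pose
    return A@M[:3,3]+p,A@(M[:3,:3]@d)
def pt(n,px,z,pose=None):
    o,d=ray(n,px,pose);return o+d*(z-o[2])/d[2]
def proj(n,X,pose=None):
    c=r.calibration(n);X=np.array(X,float)
    if n!='wrist':
        q=np.array(c['R'])@X+c['t'];return np.array([c['cx']+c['fx']*q[0]/q[2],c['cy']+c['fy']*q[1]/q[2]])
    M=np.array(c['mount']);A,p=pose;q=M[:3,:3].T@(A.T@(X-p)-M[:3,3])
    th=np.arctan2(np.hypot(q[0],q[1]),q[2]);f=th/np.hypot(q[0],q[1])
    return np.array([c['cx']+c['fx']*q[0]*f,c['cy']+c['fy']*q[1]*f])
def rect(img,x0,y0,w,h,s,z,pose,n='wrist'):
    "metric view of plane z: rows = falling x, columns = falling y (like the top camera), s px/mm"
    P=np.array([[proj(n,[x0-j/s,y0-i/s,z],pose) for i in range(w)] for j in range(h)],np.float32)
    return cv2.remap(img,P[...,0],P[...,1],cv2.INTER_LINEAR)
def snap(n,name):
    p=tool();im=r.grab_frame(n);cv2.imwrite(f'pics/{name}.png',im[:,:,::-1]);np.savez(f'pics/{name}.npz',A=p[0],p=p[1]);return im,p
def load(name):
    d=np.load(f'pics/{name}.npz');return cv2.imread(f'pics/{name}.png'),(d['A'],d['p'])
def go(X,yaw):
    "shift (m) and turn (10deg units) from now to TCP X pointing down with tool x at yaw"
    A,p=tool();B=(Ro.from_euler('z',yaw)*Ro.from_euler('x',-np.pi/2)).as_matrix()
    print('now',p,'shift',A.T@(np.array(X)-p)/1000,'turn',Ro.from_matrix(A.T@B).as_rotvec()/np.deg2rad(10))
E
python3 - <<'E'
from h import *
for n,px,z in [('mouldc',(274,199),36),('b',(281,198),64),('b',(294,198),64),('rail far',(290,161),20),('rail man',(205,154),100),('core l',(325,177),8),('core r',(398,182),8),('probe l',(337,210),45),('hex',(437,217),45),('green',(405,276),30),('purple',(257,234),30)]:
    print(n,pt('top',px,z))
im=cv2.imread('pics/top0.png')[125:230,185:450];a=cv2.resize(im,None,fx=3,fy=3,interpolation=cv2.INTER_CUBIC);cv2.imwrite('pics/c1.png',a)
E
```

```text
mouldc [456.9953  81.3801  36.    ]
b [458.6841  57.8198  64.    ]
b [459.5296  15.1391  64.    ]
rail far [588.6556  30.1001  20.    ]
rail man [593.1805 305.3541 100.    ]
core l [537.8514 -90.694    8.    ]
core r [ 525.5019 -339.4235    8.    ]
probe l [ 423.8918 -128.7458   45.    ]
hex [ 407.3715 -459.249    45.    ]
green [ 209.4207 -359.6942   30.    ]
purple [338.6537 136.0603  30.    ]
```

View pics/c1.png

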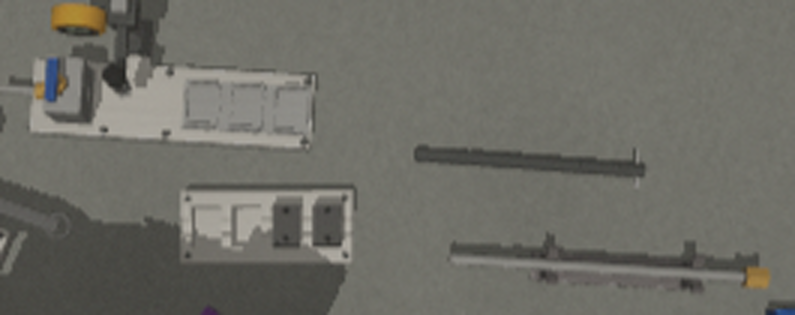

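Confirmed: the silver mould holds two dark blocks, in the -y cavities (crop px (287,225) and (328,225)). The core's T-pin is at (638,168). The probe's tip is at (452,252) and its hexagon at (758,277). Next I move above the mould and rail for a wrist view.

```bash
python3 - <<'E'
from h import *
go([520,60,330],0.0)
E
```

```text
now [260.2832 567.8154 230.7059] shift [-0.3535 -0.0989 -0.4477] turn [ 0.0036  6.5372 -0.0056]
```

Emit:
{"name": "servo_tool", "arguments": {"motion": [[1,-0.3535,-0.099,-0.4477,0,6.537,0],[1,-0.3535,-0.099,-0.4477,0,6.537,0],[1,-0.3535,-0.099,-0.4477,0,6.537,0],[1,-0.3535,-0.099,-0.4477,0,6.537,0],[1,-0.3535,-0.099,-0.4477,0,6.537,0],[1,-0.3535,-0.099,-0.4477,0,6.537,0],[1,-0.3535,-0.099,-0.4477,0,6.537,0],[1,-0.3535,-0.099,-0.4477,0,6.537,0],[1,-0.3535,-0.099,-0.4477,0,6.537,0],[1,-0.3535,-0.099,-0.4477,0,6.537,0],[1,-0.3535,-0.099,-0.4477,0,6.537,0],[1,-0.3535,-0.099,-0.4477,0,6.537,0]]}}

```text
clock: 1.65
eef_pos: [519.3, 61.5, 329.8]
tcp_rot: [-1.57, 0.001, 0.001]
contact_force: [-1.2, -0.1, -1.3]
opening: 0.999
```

```bash
python3 - <<'E'
from h import *
print(r.sense()['clock'],tool())
im,p=snap('wrist','w1')
a=rect(im,660,360,700,480,1.4,36,p)
cv2.imwrite('pics/w1r.png',a[:,:,::-1])
E
```

```text
1.65 (array([[ 1.    , -0.0012, -0.001 ],
       [ 0.001 ,  0.0004,  1.    ],
       [-0.0012, -1.    ,  0.0004]]), array([519.2967,  61.4628, 329.7745]))Traceback (most recent call last):
  File "<stdin>", line 4, in <module>
  File "h.py", line 25, in rect
    P=np.array([[proj(n,[x0-j/s,y0-i/s,z],pose) for i in range(w)] for j in range(h)],np.float32)
                 ~~~~^^^^^^^^^^^^^^^^^^^^^^^^^^
  File "h.py", line 17, in proj
    c=r.calibration(n);X=np.array(X,float)
ValueError: time passes only in moves, steps and waits
```

```bash
python3 - <<'E'
s=open('h.py').read().replace("r.calibration(n)","cal(n)").replace("def tool():","from functools import cache\n@cache\ndef cal(n): return r.calibration(n)\ndef tool():",1)
open('h.py','w').write(s)
E
python3 - <<'E'
from h import *
im,p=load('w1')
a=rect(im,660,360,700,480,1.4,36,p)
cv2.imwrite('pics/w1r.png',a)
E
```

```text
(no output)
```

View pics/w1r.png

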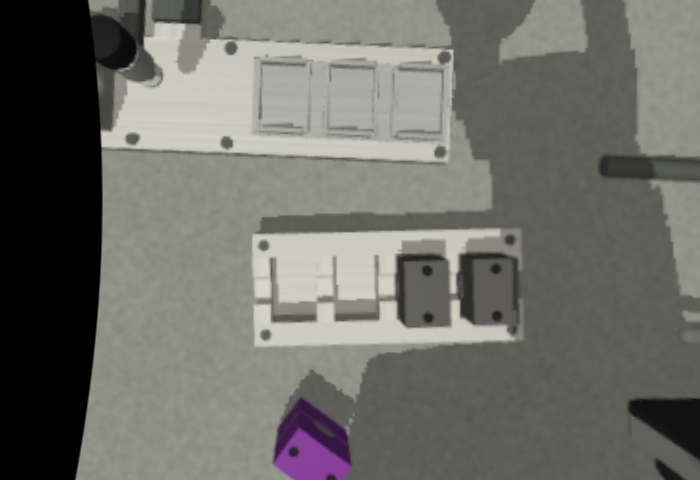

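The view shows the mould at corners (253,233)–(523,341), with two blocks in the -y cavities. The rail's three seats are empty at (285,97), (352,99) and (418,101), and the purple block is at (310,440). I'll zoom in for precision.

```bash
python3 - <<'E'
from h import *
im,p=load('w1')
a=rect(im,640,190,800,290,4.5,35,p);b=rect(im,490,190,800,310,4.5,70,p)
cv2.imwrite('pics/w1z.png',np.vstack([a,b]))
E
```

```text
(no output)
```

View pics/w1z.png

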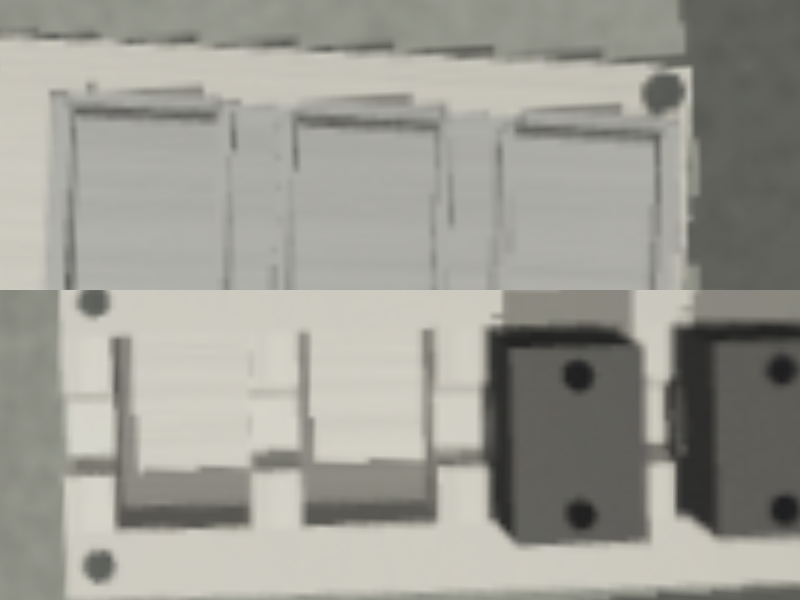

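The blocks' tops are centred at about world (455.6, 61.3) and (456.7, 16.0), yaw about 0.025. The rail's yaw is about -0.04. I'll take a nearer look at the seats.

Emit:
{"name": "servo_tool", "arguments": {"motion": [[1,0.07,0.13,0.05,0,-0.23,0],[1,0.07,0.13,0.05,0,-0.23,0],[1,0.07,0.13,0.05,0,-0.23,0],[1,0.07,0.13,0.05,0,-0.23,0],[1,0.07,0.13,0.05,0,-0.23,0],[1,0.07,0.13,0.05,0,-0.23,0]]}}

```text
clock: 2.45
eef_pos: [590.3, 110.4, 202.0]
tcp_rot: [-1.571, -0.002, 0.04]
contact_force: [-0.4, -0.5, -0.2]
opening: 0.995
```

```bash
python3 - <<'E'
from h import *
im,p=snap('wrist','w2');print(p)
a=rect(im,650,185,780,560,5,35,p)
cv2.imwrite('pics/w2r.png',a[:,:,::-1])
E
```

```text
(array([[ 0.9992,  0.0022, -0.0404],
       [ 0.0404,  0.0004,  0.9992],
       [ 0.0022, -1.    ,  0.0003]]), array([590.2823, 110.3577, 201.9939]))
```

View pics/w2r.png

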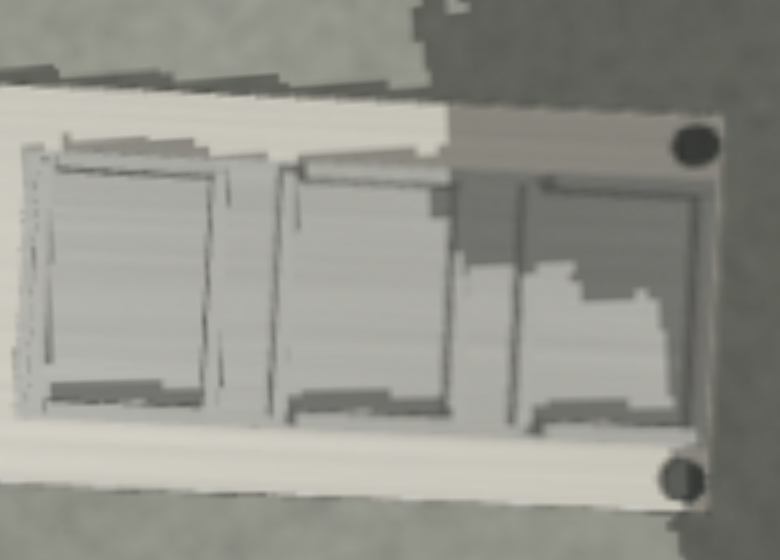

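```bash
python3 - <<'E'
from h import *
_,p=load('w2')
O=p[0]@np.array(cal('wrist')['mount'])[:3,3]+p[1]
def P(c,w,z):
    q=np.array([650-w/5,185-c/5,35.]);d=q-O;return O+d*(z-O[2])/d[2]
yaw=-.04;ex=np.array([np.cos(yaw),np.sin(yaw)]);ey=np.array([-np.sin(yaw),np.cos(yaw)])
print('cam',O)
# centre x from lips z=35
for c,w in((370,179),(370,414)):q=P(c,w,35);print('lip',q,'x-coord',q[:2]@ex)
for z in (12,15,17,20):
    a=[P(723,117,z),P(708,512,z)];print(z,np.linalg.norm(a[0]-a[1]),'end centre',(a[0]+a[1])/2,'y',((a[0]+a[1])/2)[:2]@ey+125,'x',((a[0]+a[1])/2)[:2]@ex)
for c,y in((207,-16.5),(449,-66.5),(692,-116.5)):
    q=P(c,300,25.5);print('rib: y origin',q[:2]@ey-y)
E
```

```text
cam [586.8334 186.613  344.5134]
lip [614.2 111.   35. ] x-coord 609.2698894164563
lip [567.2 111.   35. ] x-coord 562.3074844033904
12 84.93167881268407 end centre [587.1198  31.1464  12.    ] y 179.59996697599715 x 585.4046530550814
15 84.16540872896994 end centre [587.1172  32.549   15.    ] y 181.00139161870203 x 585.3459804198413
17 83.65456200649399 end centre [587.1155  33.4841  17.    ] y 181.9356747138386 x 585.306865329681
20 82.88829192277986 end centre [587.1129  34.8868  20.    ] y 183.3370993565435 x 585.2481926944411
rib: y origin 182.26357350989807
rib: y origin 182.4179187670259
rib: y origin 182.3662902442245
```

Rail: origin (seat3) ≈ (592.4,158.4), seat2 ≈ (590.4,108.5), seat1 ≈ (588.4,58.5), yaw -0.040. I'll use seats 2 and 1, so the wrist camera stays clear of the gauge.

```bash
python3 - <<'E'
from h import *
go([455.6,61.3,100],0.025)
go([455.6,61.3,41],0.025)
E
```

```text
now [590.3536 110.2291 201.9351] shift [-0.1368  0.1016 -0.0435] turn [-0.0019  0.0866  0.0131]
now [590.3536 110.2291 201.9351] shift [-0.137   0.1606 -0.0435] turn [-0.0019  0.0866  0.0131]
```

Emit:
{"name": "servo_tool", "arguments": {"motion": [[1,-0.137,0.1,-0.0435,0,0.087,0],[1,-0.137,0.1,-0.0435,0,0.087,0],[1,-0.137,0.1,-0.0435,0,0.087,0],[1,-0.137,0.1,-0.0435,0,0.087,0],[1,-0.137,0.1,-0.0435,0,0.087,0],[1,-0.137,0.13,-0.0435,0,0.087,0],[1,-0.137,0.1606,-0.0435,0,0.087,0],[1,-0.137,0.1606,-0.0435,0,0.087,0],[1,-0.137,0.1606,-0.0435,0,0.087,0]]}}

```text
clock: 3.62
eef_pos: [456.6, 61.6, 40.9]
tcp_rot: [-1.571, -0.002, 0.025]
contact_force: [0.3, -0.2, 0.4]
opening: 1.001
```

Emit:
{"name": "servo_tool", "arguments": {"motion": [[-1,0,0,0,0,0,0],[-1,0,0,0,0,0,0],[-1,0,0,0,0,0,0],[-1,0,0,0,0,0,0],[-1,0,0,0,0,0,0],[-1,0,0,0,0,0,0],[-1,0,0,0,0,0,0],[-1,0,0,0,0,0,0]], "grip_force": 60}}

```text
clock: 4.62
eef_pos: [455.5, 61.4, 40.6]
tcp_rot: [-1.571, -0.001, 0.025]
contact_force: [-1.6, 0.3, 9.0]
opening: 0.503
```

Emit:
{"name": "servo_tool", "arguments": {"motion": [[-1,0,-0.02,0,0,0,0],[-1,0,-0.04,0,0,0,0],[-1,0,-0.08,0,0,0,0],[-1,0,-0.08,0,0,0,0],[-1,0,-0.08,0,0,0,0]]}}

```text
clock: 5.25
eef_pos: [454.7, 61.2, 119.4]
tcp_rot: [-1.571, -0.0, 0.025]
contact_force: [-1.0, 0.5, -0.7]
opening: 0.503
```

```bash
python3 - <<'E'
from h import *
im,p=snap('wrist','w3');print(p, r.sense()['contact_force'])
# block gripped: view in tool-aligned plane, top face at TCP z +29
A,q=p
z=q[2]+29;w,h,s=300,300,5
P=np.array([[proj('wrist',q+A@np.array([-30+i/s,-29,30-j/s]),p) for i in range(w)] for j in range(h)],np.float32)
a=cv2.remap(im,P[...,0],P[...,1],cv2.INTER_LINEAR)
b=cv2.resize(im[205:345,190:370],None,fx=2.4,fy=2.4)
c=np.zeros((max(a.shape[0],b.shape[0]),a.shape[1]+b.shape[1],3),np.uint8);c[:a.shape[0],:a.shape[1]]=a;c[:b.shape[0],a.shape[1]:]=b
cv2.imwrite('pics/w3r.png',c[:,:,::-1])
E
```

```text
(array([[ 0.9997,  0.    , -0.0251],
       [ 0.0251, -0.    ,  0.9997],
       [ 0.    , -1.    , -0.    ]]), array([454.66  ,  61.2482, 119.4432])) [ 0.327   0.2328 -1.8748]
```

View pics/w3r.png

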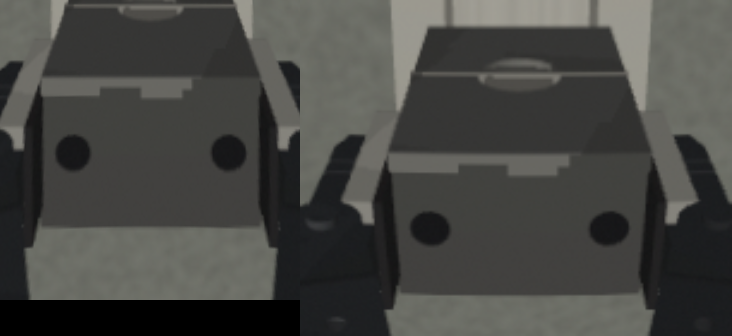

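The block is held centred (holes at x=0, z offset about -0.5 mm). On to seat2.

```bash
python3 - <<'E'
from h import *
go([590.4,109,119],-0.04)
E
```

```text
now [454.2793  61.1869 118.9703] shift [ 0.1373 -0.0002  0.0444] turn [ 0.0011  0.3729 -0.0065]
```

Emit:
{"name": "servo_tool", "arguments": {"motion": [[-1,0.05,0,0.015,0,0.15,0],[-1,0.1,0,0.03,0,0.3,0],[-1,0.1373,0,0.0444,0,0.373,0],[-1,0.1373,0,0.0444,0,0.373,0],[-1,0.1373,0,0.0444,0,0.373,0],[-1,0.1373,0.02,0.0444,0,0.373,0],[-1,0.1373,0.035,0.0444,0,0.373,0],[-1,0.1373,0.04,0.0444,0,0.373,0],[-1,0.1373,0.04,0.0444,0,0.373,0]]}}

```text
clock: 6.42
eef_pos: [590.7, 108.9, 79.4]
tcp_rot: [-1.571, 0.001, -0.04]
contact_force: [-0.3, -0.3, -1.0]
opening: 0.504
```

```bash
python3 - <<'E'
from h import *
go([590.4,109,59],-0.04)
im,p=snap('wrist','w4')
a=rect(im,645,165,760,550,5,35,p)
cv2.imwrite('pics/w4r.png',a[:,:,::-1])
E
```

```text
now [590.6808 108.9388  79.4338] shift [-0.0003  0.0204  0.0001] turn [ 0.0012 -0.0006 -0.0045]
```

View pics/w4r.png

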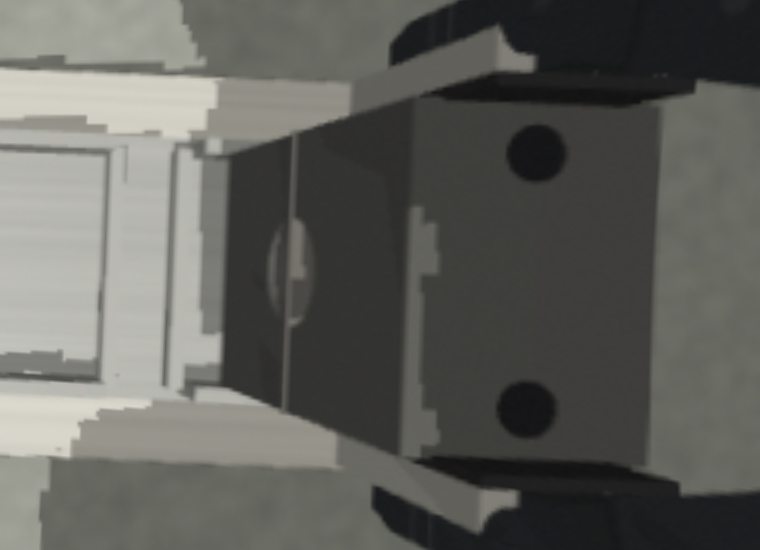

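```bash
python3 - <<'E'
from h import *
_,p=load('w4')
O=p[0]@np.array(cal('wrist')['mount'])[:3,3]+p[1]
def P(c,w,z):
    q=np.array([645-w/5,165-c/5,35.]);d=q-O;return O+d*(z-O[2])/d[2]
print('foot front',P(222,270,44.8),P(229,153,44.8),P(222,388,44.8))
print('rib',[P(c,270,28)[1] for c in(165,172,185,192)],'seat3 right rib',P(106,270,25.5),'expect y',158.4-16.5)
print('lips',P(215,150,35),P(200,388,35))
E
```

```text
foot front [591.1467 123.9908  44.8   ] [613.3199 122.6642  44.8   ] [568.7841 123.9908  44.8   ]
rib [np.float64(130.00492881679085), np.float64(128.55249893692505), np.float64(125.85512916003142), np.float64(124.4026992801656)] seat3 right rib [590.8578 141.6921  25.5   ] expect y 141.9
lips [615. 122.  35.] [567.4 125.   35. ]
```

The foot is centred between the lips (591.1 vs 591.2) and 0.5 mm too far along y. I'll correct that, lower, release and retreat.

Emit:
{"name": "servo_tool", "arguments": {"motion": [[-1,0,0.005,-0.0005,0,0,0],[-1,0,0.01,-0.0005,0,0,0],[-1,0,0.015,-0.0005,0,0,0],[-1,0,0.019,-0.0005,0,0,0],[-1,0,0.021,-0.0005,0,0,0],[-1,0,0.021,-0.0005,0,0,0]]}}

```text
clock: 7.22
eef_pos: [591.0, 108.6, 58.5]
tcp_rot: [-1.571, 0.0, -0.04]
contact_force: [0.5, 0.0, -1.5]
opening: 0.505
```

Emit:
{"name": "servo_tool", "arguments": {"motion": [[0.4,0,0,0,0,0,0],[1,0,0,0,0,0,0],[1,0,0,0,0,0,0],[1,0,0,0,0,0,0],[1,0,-0.03,0,0,0,0],[1,0,-0.06,0,0,0,0],[1,0,-0.06,0,0,0,0]]}}

```text
clock: 8.1
eef_pos: [592.8, 108.9, 121.0]
tcp_rot: [-1.57, -0.004, -0.04]
contact_force: [0.1, 0.0, -0.2]
opening: 1.002
```

```bash
python3 - <<'E'
from h import *
im,p=snap('wrist','w5');print(r.sense()['opening'])
go([456.7,16,100],0.025)
go([456.7,16,41],0.025)
E
```

```text
0.9925342847762564
now [591.7192 108.7325 119.5093] shift [-0.1312  0.0192 -0.0981] turn [-0.0022 -0.3728  0.0114]
now [591.7192 108.7325 119.5093] shift [-0.1314  0.0782 -0.0981] turn [-0.0022 -0.3728  0.0114]
```

Emit:
{"name": "servo_tool", "arguments": {"motion": [[1,-0.05,0,-0.03,0,-0.373,0],[1,-0.131,0.0,-0.098,0,-0.373,0],[1,-0.131,0.019,-0.098,0,-0.373,0],[1,-0.131,0.019,-0.098,0,-0.373,0],[1,-0.131,0.019,-0.098,0,-0.373,0],[1,-0.131,0.05,-0.098,0,-0.373,0],[1,-0.131,0.078,-0.098,0,-0.373,0],[1,-0.131,0.078,-0.098,0,-0.373,0],[1,-0.131,0.078,-0.098,0,-0.373,0]]}}

```text
clock: 9.28
eef_pos: [457.3, 16.3, 41.2]
tcp_rot: [-1.571, -0.001, 0.026]
contact_force: [0.0, 1.3, -0.0]
opening: 0.999
```

Emit:
{"name": "servo_tool", "arguments": {"motion": [[-1,0,0,0,0,0,0],[-1,0,0,0,0,0,0],[-1,0,0,0,0,0,0],[-1,0,0,0,0,0,0],[-1,0,0,0,0,0,0],[-1,0,0,0,0,0,0],[-1,0,-0.02,0,0,0,0],[-1,0,-0.04,0,0,0,0],[-1,0,-0.08,0,0,0,0],[-1,0,-0.08,0,0,0,0],[-1,0,-0.08,0,0,0,0]]}}

```text
clock: 10.65
eef_pos: [456.0, 15.9, 120.5]
tcp_rot: [-1.571, -0.0, 0.025]
contact_force: [0.0, -0.5, -0.4]
opening: 0.506
```

```bash
python3 - <<'E'
from h import *
im,p=snap('wrist','w6');A,q=p
s=5;P=np.array([[proj('wrist',q+A@np.array([-30+i/s,-29,30-j/s]),p) for i in range(300)] for j in range(300)],np.float32)
a=cv2.cvtColor(cv2.remap(im,P[...,0],P[...,1],cv2.INTER_LINEAR),cv2.COLOR_RGB2GRAY)
n,l,st,c=cv2.connectedComponentsWithStats((a[90:215,50:250]<38).astype(np.uint8))
print([(st[i,4],c[i]+[50,90]) for i in range(1,n) if 300<st[i,4]<2500])
go([588.4,58.5,119],-0.04)
E
```

```text
[(np.int32(905), array([ 73.1923, 148.7481])), (np.int32(916), array([227.6681, 148.6474]))]
now [455.5911  15.9002 120.0019] shift [0.1338 0.0009 0.0393] turn [ 0.0002  0.3723 -0.0061]
```

Emit:
{"name": "servo_tool", "arguments": {"motion": [[-1,0.05,0,0.013,0,0.15,0],[-1,0.1,0,0.026,0,0.3,0],[-1,0.134,0,0.0388,0,0.372,0],[-1,0.134,0,0.0388,0,0.372,0],[-1,0.134,0,0.0388,0,0.372,0],[-1,0.134,0.02,0.0388,0,0.372,0],[-1,0.134,0.035,0.0388,0,0.372,0],[-1,0.134,0.041,0.0388,0,0.372,0],[-1,0.134,0.041,0.0388,0,0.372,0],[-1,0.134,0.041,0.0388,0,0.372,0]]}}

```text
clock: 11.95
eef_pos: [589.6, 58.1, 80.2]
tcp_rot: [-1.571, -0.001, -0.04]
contact_force: [0.1, -0.9, -1.4]
opening: 0.511
```

```bash
python3 - <<'E'
from h import *
go([589,58,58.5],-0.04)
im,p=snap('wrist','w7')
a=rect(im,635,145,760,550,5,35,p)
cv2.imwrite('pics/w7r.png',a[:,:,::-1])
E
```

```text
now [589.609   58.0605  80.1922] shift [-0.0006  0.0217 -0.0001] turn [-0.0006  0.0001  0.0044]
```

View pics/w7r.png

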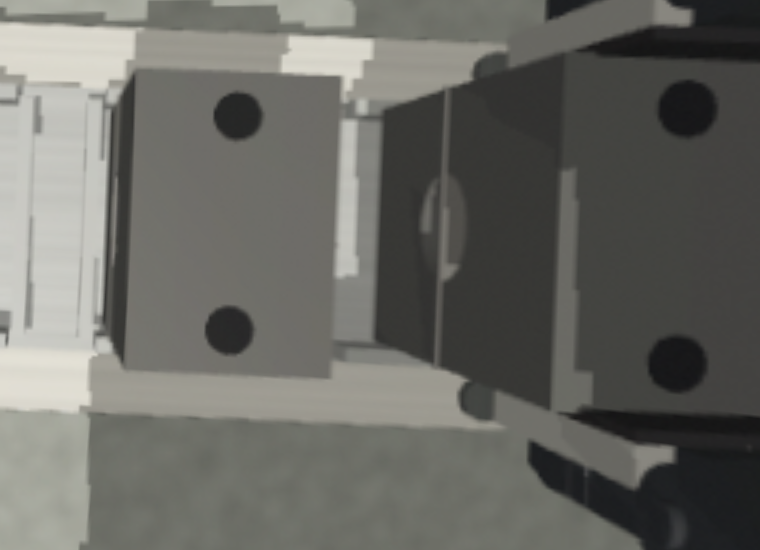

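Block A sits in seat2 (top face centred at (233,225)). Block B hovers over seat1, aligned between the lips. Lowering and releasing.

Emit:
{"name": "servo_tool", "arguments": {"motion": [[-1,-0.0005,0.005,0,0,0,0],[-1,-0.0005,0.01,0,0,0,0],[-1,-0.0005,0.015,0,0,0,0],[-1,-0.0005,0.02,0,0,0,0],[-1,-0.0005,0.022,0,0,0,0],[-1,-0.0005,0.022,0,0,0,0]]}}

```text
clock: 12.75
eef_pos: [588.6, 58.1, 58.6]
tcp_rot: [-1.571, 0.0, -0.04]
contact_force: [-4.7, -0.1, 12.9]
opening: 0.506
```

Emit:
{"name": "servo_tool", "arguments": {"motion": [[0.4,0,0,0,0,0,0],[1,0,0,0,0,0,0],[1,0,0,0,0,0,0],[1,0,0,0,0,0,0],[1,0,-0.03,0,0,0,0],[1,0,-0.06,0,0,0,0],[1,0,-0.1,0,0,0,0],[1,0,-0.14,0,0,0,0],[1,0,-0.14,0,0,0,0]]}}

```text
clock: 13.88
eef_pos: [590.8, 58.3, 201.1]
tcp_rot: [-1.57, -0.006, -0.04]
contact_force: [-0.6, 0.4, 0.3]
opening: 1.001
```

```bash
python3 - <<'E'
from h import *
go([420,-320,300],0)
E
```

```text
now [590.8331  58.2895 201.0797] shift [-0.155  -0.1002 -0.3847] turn [-0.004  -0.2285  0.0345]
```

Emit:
{"name": "servo_tool", "arguments": {"motion": [[1,-0.155,-0.1,-0.385,0,-0.23,0],[1,-0.155,-0.1,-0.385,0,-0.23,0],[1,-0.155,-0.1,-0.385,0,-0.23,0],[1,-0.155,-0.1,-0.385,0,-0.23,0],[1,-0.155,-0.1,-0.385,0,-0.23,0],[1,-0.155,-0.1,-0.385,0,-0.23,0],[1,-0.155,-0.1,-0.385,0,-0.23,0],[1,-0.155,-0.1,-0.385,0,-0.23,0],[1,-0.155,-0.1,-0.385,0,-0.23,0],[1,-0.155,-0.1,-0.385,0,-0.23,0]]}}

```text
clock: 15.12
eef_pos: [418.8, -319.1, 296.9]
tcp_rot: [-1.57, 0.001, 0.002]
contact_force: [0.2, 0.6, -0.2]
opening: 1.0
```

```bash
python3 - <<'E'
from h import *
im,p=snap('wrist','w8');print(p[1])
a=rect(im,580,-80,760,460,1.8,45,p)
cv2.imwrite('pics/w8r.png',a[:,:,::-1])
E
```

```text
[ 418.7777 -319.1462  296.8959]
```

View pics/w8r.png

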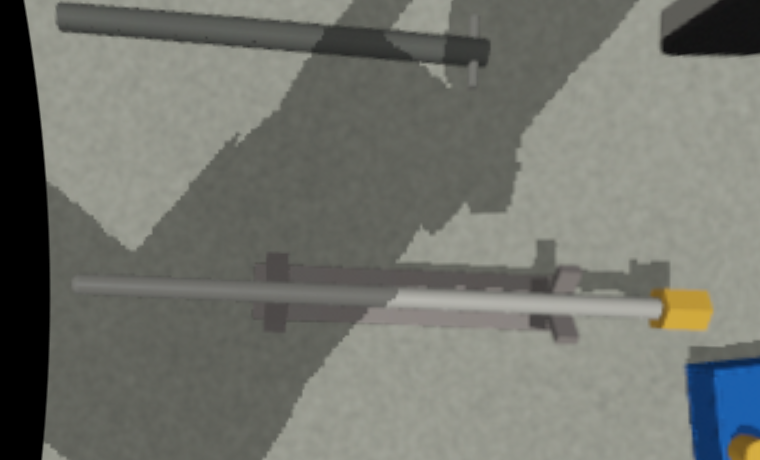

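The probe is on its rest: tip (72,285), hexagon (651–712,309), yaw about -0.038. The posts are at columns 265–290 and 530–578. I'll grip between the rear post and the hexagon at (410.3,-419).

```bash
python3 - <<'E'
from h import *
go([410.3,-419,26],-0.038)
E
```

```text
now [ 418.8573 -319.1683  297.0242] shift [-0.0085  0.2709 -0.1001] turn [-0.0049  0.2289 -0.0049]
```

Emit:
{"name": "servo_tool", "arguments": {"motion": [[1,-0.0085,0.06,-0.1,0,0.23,0],[1,-0.0085,0.12,-0.1,0,0.23,0],[1,-0.0085,0.17,-0.1,0,0.23,0],[1,-0.0085,0.17,-0.1,0,0.23,0],[1,-0.0085,0.18,-0.1,0,0.23,0],[1,-0.0085,0.18,-0.1,0,0.23,0]]}}

```text
clock: 15.92
eef_pos: [410.5, -419.7, 117.6]
tcp_rot: [-1.57, 0.0, -0.039]
contact_force: [0.6, 0.1, 0.5]
opening: 1.004
```

```bash
python3 - <<'E'
from h import *
im,p=snap('wrist','w9');print(p[1])
a=rect(im,460,-330,600,500,5,45,p)
cv2.imwrite('pics/w9r.png',a[:,:,::-1])
go([410.3,-419,26],-0.038)
E
```

```text
[ 410.4941 -419.7145  117.6316]
now [ 410.8201 -420.1566  118.4734] shift [-0.0006  0.0925  0.0012] turn [ 0.0035 -0.0052  0.0039]
```

View pics/w9r.png

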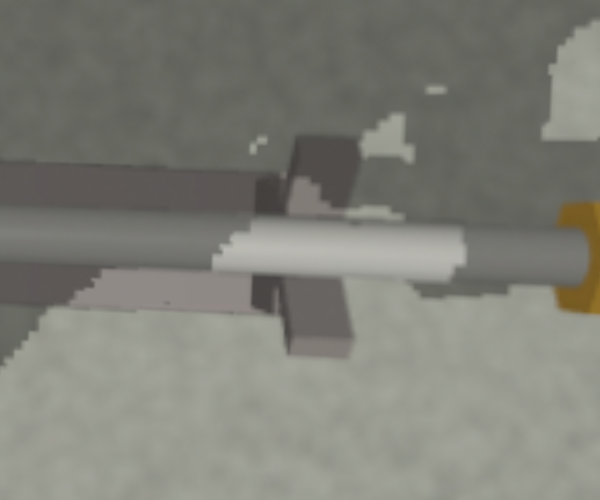

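The rear post's edge is at column 352 and the hexagon at 585. The rod is centred on row 253, so the grip clears both. Descending and gripping.

Emit:
{"name": "servo_tool", "arguments": {"motion": [[1,-0.001,0.04,0,0,0,0],[1,-0.001,0.07,0,0,0,0],[1,-0.001,0.0925,0,0,0,0],[1,-0.001,0.0925,0,0,0,0],[-1,-0.001,0.0925,0,0,0,0],[-1,-0.001,0.0925,0,0,0,0],[-1,-0.001,0.0925,0,0,0,0],[-1,-0.001,0.0925,0,0,0,0],[-1,-0.001,0.0925,0,0,0,0],[-1,-0.001,0.0925,0,0,0,0],[-1,-0.001,0.0925,0,0,0,0],[-1,-0.001,0.0925,0,0,0,0]], "grip_force": 110}}

```text
clock: 17.48
eef_pos: [409.5, -420.7, 25.6]
tcp_rot: [-1.571, -0.001, -0.04]
contact_force: [0.8, 0.8, 5.1]
opening: 0.102
```

Emit:
{"name": "servo_tool", "arguments": {"motion": [[-1,0,-0.01,0,0,0,0],[-1,0,-0.02,0,0,0,0],[-1,0,-0.03,0,0,0,0],[-1,0,-0.04,0,0,0,0],[-1,0,-0.06,0,0,0,0],[-1,0,-0.06,0,0,0,0],[-1,0,-0.06,0,0,0,0]]}}

```text
clock: 18.35
eef_pos: [408.9, -420.2, 84.9]
tcp_rot: [-1.571, 0.0, -0.04]
contact_force: [0.3, -0.2, -1.5]
opening: 0.099
```

```bash
python3 - <<'E'
from h import *
s=r.sense();print(s['eef_pos'],s['opening'],s['wrist_torque'],s['contact_force'])
im,p=snap('wrist','w10')
im2,_=snap('side','s2');im3,_=snap('top','t2')
a=cv2.resize(im2[200:330,300:500],None,fx=3.9,fy=3.9)
b=cv2.resize(im,None,fx=.0001+390/560,fy=300/420)
cv2.imwrite('pics/s2r.png',a[:,:,::-1]);cv2.imwrite('pics/w10r.png',im[:,:,::-1])
E
```

```text
[ 408.8902 -420.2221   84.9437] 0.09885966185373651 [-0.1371 -0.0143  0.0145] [ 0.342  -0.1732 -1.5406]
```

View pics/s2r.png

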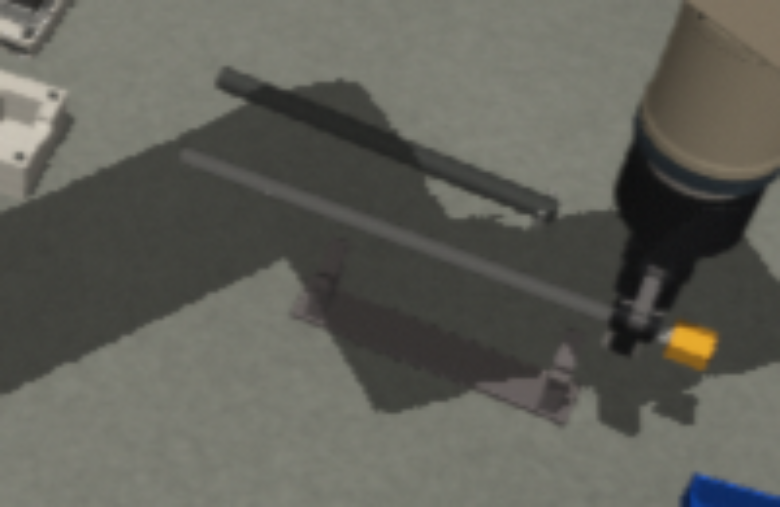

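```bash
python3 - <<'E'
from h import *
A,q=tool()
g=q-19*A[:,1]
for n,crop in(('side','s2'),('top','t2')):
  for z in(80,90,104,115):
    t=g+A[:,2]*301;t[2]=z;print(n,z,proj(n,t),proj(n,g))
# wrist: rod axis points; project level rod and measure its centre rows in picture
im,p=load('w10')
for d in(80,150,220,290):
    for z in(-15,0):
        t=g+A[:,2]*d;t[2]+=z*d/300;print(d,z,proj('wrist',t,p))
E
```

```text
side 80 [344.6185 243.3139] [461.4045 281.4912]
side 90 [344.9712 240.8217] [461.4045 281.4912]
side 104 [345.4713 237.2873] [461.4045 281.4912]
side 115 [345.8696 234.4724] [461.4045 281.4912]
top 80 [335.3994 210.3984] [431.1433 215.7358]
top 90 [335.776 210.251] [431.1433 215.7358]
top 104 [336.3123 210.0409] [431.1433 215.7358]
top 115 [336.7415 209.8729] [431.1433 215.7358]
80 -15 [280.478   96.9687]
80 0 [280.4658  96.6541]
150 -15 [280.6245 -59.7762]
150 0 [280.6133 -68.0622]
220 -15 [ 280.782  -159.1917]
220 0 [ 280.7809 -172.9464]
290 -15 [ 280.9041 -217.4298]
290 0 [ 280.9117 -233.4623]
```

View pics/w10r.png

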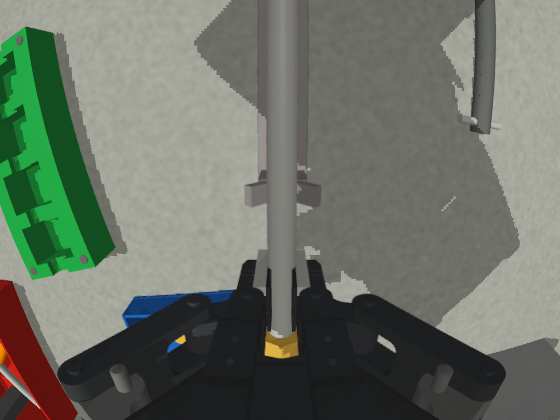

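The wrist view shows the rod held straight at columns 268–297, with the core's T-pin end at (480,125). I'll check the tilt by fitting the rod's line in the side view.

```bash
cat > rodline.py <<'E'
from h import *
def tilt(name,u0,u1,A,q):
    im=cv2.imread(f'pics/{name}.png').astype(float).mean(2);g=q-19*A[:,1]
    c=[]
    for u in range(u0,u1,2):
        # rod's predicted centre at this column
        ds=np.linspace(20,300,400);pr=np.array([proj('side',g+A[:,2]*d) for d in ds]);k=np.argmin(abs(pr[:,0]-u));v=pr[k,1]
        vs=np.arange(v-5,v+6,.25);col=np.interp(vs,np.arange(420),im[:,u])
        bg=np.median(np.r_[col[:8],col[-8:]]);w=np.clip(col-bg-8,0,None)
        if w.sum()>30:
            o=(w*vs).sum()/w.sum()-v;c.append((ds[k],o))
    c=np.array(c);return c
if __name__=='__main__':
    _,(A,q)=load('s2');c=tilt('s2',350,450,A,q);print(c)
E
python3 rodline.py
```

```text
[[288.0702   1.3537]
 [283.1579   1.3686]
 [277.5439   1.2806]
 [271.9298   1.2863]
 [266.3158   1.3142]
 [260.7018   1.2992]
 [255.0877   1.1863]
 [250.1754   1.2807]
 [244.5614   1.3266]
 [238.9474   1.6468]
 [233.3333   1.2529]
 [228.4211   1.2217]
 [222.807    1.2627]
 [217.193    1.2488]
 [212.2807   1.2971]
 [206.6667   1.1524]
 [201.0526   1.1667]
 [196.1404   1.2529]
 [190.5263   1.1658]
 [185.614    1.1395]
 [180.       1.1465]
 [175.0877   1.1898]
 [169.4737   1.1549]
 [164.5614   1.0711]
 [158.9474   1.0547]
 [154.0351   1.1665]
 [148.4211   1.1348]
 [143.5088   1.0265]
 [138.5965   1.0462]
 [132.9825   0.9963]
 [128.0702   1.1182]
 [123.1579   1.0394]
 [117.5439   0.9629]
 [112.6316   1.0092]
 [107.7193   0.9822]
 [102.807    1.0361]
 [ 97.193    0.9515]
 [ 92.2807   1.0038]
 [ 87.3684   0.9705]
 [ 82.4561   0.98  ]
 [ 77.5439   0.9901]
 [ 72.6316   1.0507]
 [ 67.0175   0.9022]
 [ 62.1053   0.914 ]
 [ 57.193    0.9192]
 [ 52.2807   1.0009]
 [ 47.3684   0.8283]
 [ 42.4561   0.853 ]
 [ 37.5439   0.9229]
 [ 32.6316   0.8307]]
```

Droop is about 2 mm at the tip, so the hold is firm. I'll move in line behind seat1.

```bash
python3 - <<'E'
from h import *
go([575.4,-280,85],-0.04)
E
```

```text
now [ 408.6919 -420.001    84.4342] shift [ 0.161  -0.0006  0.1465] turn [-0.0048  0.0006 -0.0052]
```

Emit:
{"name": "servo_tool", "arguments": {"motion": [[-1,0.03,0,0.03,0,0,0],[-1,0.065,0,0.06,0,0,0],[-1,0.1,0,0.09,0,0,0],[-1,0.13,0,0.12,0.02,0,0],[-1,0.15,0,0.14,0.04,0,0],[-1,0.161,0,0.1465,0.04,0,0],[-1,0.161,0,0.1465,0.04,0,0],[-1,0.161,0.02,0.1465,0.04,0,0],[-1,0.161,0.04,0.1465,0.04,0,0],[-1,0.161,0.05,0.1465,0.04,0,0],[-1,0.161,0.05,0.1465,0.04,0,0],[-1,0.161,0.05,0.1465,0.04,0,0]]}}

```text
clock: 20.0
eef_pos: [576.0, -280.6, 35.4]
tcp_rot: [-1.564, -0.0, -0.04]
contact_force: [-0.9, -0.8, -0.9]
opening: 0.102
```

```bash
python3 - <<'E'
from h import *
s=r.sense();print(s['clock'],s['eef_pos'],s['tcp_rot'],s['opening'],s['wrist_torque'])
im2,_=snap('side','s3');im3,_=snap('top','t3')
a=cv2.resize(im2[155:275,230:420],None,fx=4,fy=4,interpolation=cv2.INTER_CUBIC)
b=cv2.resize(im3[140:190,240:430],None,fx=4,fy=4,interpolation=cv2.INTER_CUBIC)
cv2.imwrite('pics/s3r.png',np.vstack([a[:400],b])[:,:,::-1])
E
```

```text
20.0 [ 576.0056 -280.6388   35.4024] [-1.564  -0.0004 -0.04  ] 0.10159622851938403 [-0.1343 -0.0334  0.023 ]
```

View pics/s3r.png

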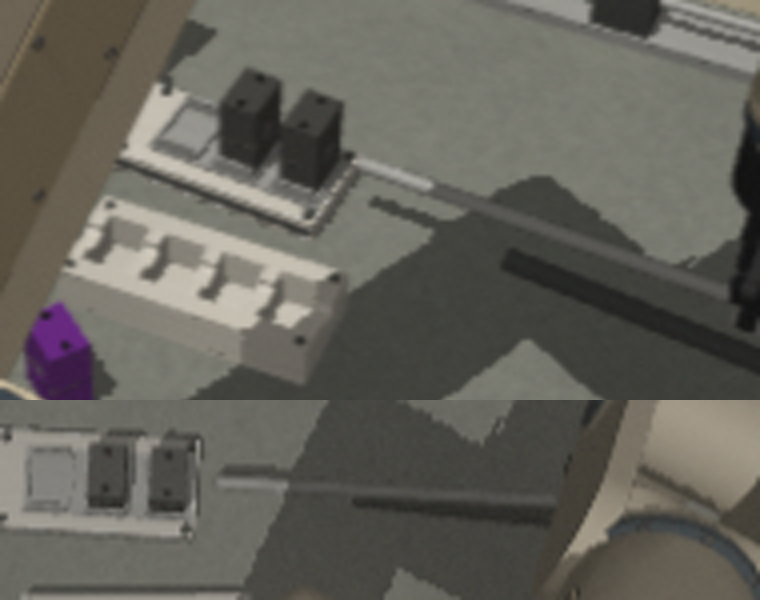

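```bash
python3 - <<'E'
from h import *
im=cv2.imread('pics/t3.png').astype(float).mean(2)
ds=[]
for u in range(297,310,2):
    v0=161+(u-295)*.045
    vs=np.arange(v0-4,v0+4,.1);c=np.interp(vs,np.arange(420),im[:,u]);w=np.clip(c-np.percentile(c,60),0,None);v=(w*vs).sum()/w.sum()
    P=pt('top',(u,v),53);ds.append(P[:2])
ds=np.array(ds);k=np.polyfit(ds[:,1],ds[:,0],1);print('rod x at y=43:',np.polyval(k,43),'slope',k[0],ds[:,0])
# block tops: centroid of dark top faces
c=cv2.resize(im[145:172,258:294].astype(np.float32),None,fx=8,fy=8,interpolation=cv2.INTER_CUBIC)
A,q=tool();g=q-19*A[:,1]
print('predicted rod at y=43 from tool',g+A[:,2]*(43-g[1])/A[1,2])
for name,y in(('b1',58.5),('b2',108.5)):
    for a in(-22,22):
        for b in(-15,15): print(name,a,b,proj('top',[590.8+.04*(y-108.5)+a+.04*b,y+b-.04*a,87]))
cv2.imwrite('pics/t3z.png',np.hstack([c,np.zeros((216,20))]))
d=(im[145:172,258:294]<90)
for v in range(145,172): print(v,im[v,262:292].astype(int))
E
```

```text
rod x at y=43: 588.3856641692139 slope 0.062085495860207465 [585.7455 585.4542 585.5071 585.5079 585.2657 584.319  582.7338]
predicted rod at y=43 from tool [589.1257  43.      56.9448]
b1 -22 -15 [285.7887 164.4591]
b1 -22 15 [276.5453 163.9182]
b1 22 -15 [286.6019 150.9915]
b1 22 15 [277.3701 150.4557]
b2 -22 -15 [270.3864 163.5578]
b2 -22 15 [261.1531 163.0175]
b2 22 -15 [271.2189 150.0987]
b2 22 15 [261.9972 149.5635]
145 [105 104 105 104 105 105 104 105 104 103 105 107 107 108 105 104 104 106
 103 107 103 107 106 103 104 105 105 106 105 105]
146 [107 104 103 105 106 105 103 103 102 105 105 107 105 107 104 104 105 107
 104 106 103 105 106 105 105 106 105 105 106 106]
147 [ 84  86 102 106 106  86  84  83  84  84  85  86  86  87 103 104 107 106
 104 105  87  86 101 103 106 106 106 106 107 107]
148 [115 113 117 103  92  70  74  69  70  71  63  71  70  72  84 105 107 105
 104  86  69  72  85  86  84  84  86  84 105 107]
149 [142 141 140 105  94  91  93  90  91  89  94  94  95 133 117 124 122 122
 101  78  78  77  75  74  68  68  64  71  83 105]
150 [129 116 113  88  90  92  90  95  9
[... 2172 characters left out ...]
 128 128 116  83  61  60
  55  48  53  50  48  46  98 129 143  79 105 106]
168 [100 109 109 115 106 101 110 105  99  94 120 127 127 128 106  97  92 101
 102 100  99 110 110 103 120 131 132  80 103 105]
169 [139 140 141 142 138 136 138 122 119 133 140 141 126 126 129 116 114 117
 117 109 103 102 111 110 117 125 130 102 104 104]
170 [153 153 152 153 153 153 152 146 145 150 150 151 143 144 147 142 144 140
 140 138 136 134 136 136 101 125 130 109 103 102]
171 [154 153 154 154 154 152 154 153 153 153 152 153 152 153 152 152 153 152
 152 152 151 151 151 117  79 102 121 108 103 102][ WARN:0@0.036] global loadsave.cpp:1063 imwrite_ Unsupported depth image for selected encoder is fallbacked to CV_8U.
```

Both blocks stand upright in seat1 and seat2. The rod tip lines up with the bores within about 1 mm in the same camera. I'll trim -0.6 mm in x and -1.5 mm in z, then thread slowly.

Emit:
{"name": "servo_tool", "arguments": {"motion": [[-1,-0.0006,0.0015,0,0,0,0],[-1,-0.0006,0.0015,0.006,0,0,0],[-1,-0.0006,0.0015,0.012,0,0,0],[-1,-0.0006,0.0016,0.017,0,0,0],[-1,-0.0006,0.0016,0.021,0,0,0],[-1,-0.0006,0.0017,0.025,0,0,0],[-1,-0.0006,0.0017,0.028,0,0,0],[-1,-0.0006,0.0017,0.031,0,0,0],[-1,-0.0006,0.0017,0.034,0,0,0],[-1,-0.0006,0.0018,0.037,0,0,0],[-1,-0.0006,0.0018,0.04,0,0,0]]}}

```text
clock: 21.48
eef_pos: [576.8, -240.2, 33.6]
tcp_rot: [-1.564, 0.0, -0.04]
contact_force: [-0.1, -0.0, -1.4]
opening: 0.103
```

Emit:
{"name": "servo_tool", "arguments": {"motion": [[-1,0,0,0.006,0,0,0],[-1,0,0,0.012,0,0,0],[-1,0,0,0.018,0,0,0],[-1,0,0.0001,0.023,0,0,0],[-1,0,0.0001,0.027,0,0,0],[-1,0,0.0002,0.03,0,0,0],[-1,0,0.0002,0.034,0,0,0],[-1,0,0.0003,0.038,0,0,0],[-1,0,0.0003,0.042,0,0,0],[-1,0,0.0003,0.046,0,0,0],[-1,0,0.0003,0.05,0,0,0],[-1,0,0.0003,0.05,0,0,0]]}}

```text
clock: 22.98
eef_pos: [578.8, -190.1, 33.7]
tcp_rot: [-1.564, 0.0, -0.04]
contact_force: [-0.3, -0.5, -0.7]
opening: 0.102
```

Emit:
{"name": "servo_tool", "arguments": {"motion": [[-1,0,0.0001,0.012,0,0,0],[-1,0,0.0002,0.024,0,0,0],[-1,0,0.0003,0.036,0,0,0],[-1,0,0.0004,0.05,0,0,0],[-1,0,0.0005,0.065,0,0,0],[-1,0,0.0005,0.08,0,0,0],[-1,0,0.0006,0.095,0,0,0],[-1,0,0.0007,0.11,0,0,0],[-1,0,0.0008,0.125,0,0,0],[-1,0,0.0009,0.14,0,0,0],[-1,0,0.001,0.155,0,0,0],[-1,0,0.001,0.155,0,0,0]]}}

```text
clock: 24.48
eef_pos: [585.0, -34.5, 33.8]
tcp_rot: [-1.564, 0.0, -0.038]
contact_force: [-0.1, 0.2, -1.3]
opening: 0.107
```

```bash
python3 - <<'E'
from h import *
s=r.sense();print(s['clock'],s['eef_pos'],s['tcp_rot'],s['opening'],s['wrist_torque'],s['contact_force'])
im2,_=snap('side','s4');im3,_=snap('top','t4')
a=cv2.resize(im2[130:230,200:340],None,fx=4,fy=4,interpolation=cv2.INTER_CUBIC)
b=cv2.resize(im3[120:190,180:320],None,fx=4,fy=4,interpolation=cv2.INTER_CUBIC)
cv2.imwrite('pics/s4r.png',np.vstack([a[:320],b])[:,:,::-1])
E
```

```text
24.475 [584.963  -34.4577  33.7837] [-1.5638  0.0001 -0.0385] 0.10667580924403415 [-0.1158  0.0444  0.0349] [-0.1215  0.2054 -1.3005]
```

View pics/s4r.png

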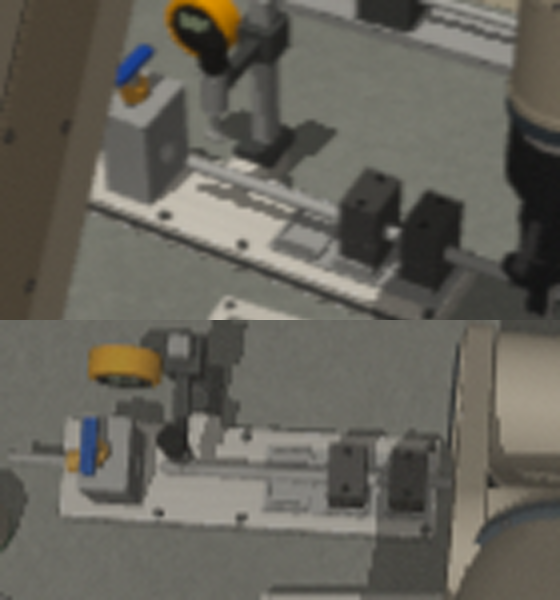

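The rod passes through both blocks. The tip at side-crop (190,160) is aimed at the port at (170,150). Pushing slowly in.

Emit:
{"name": "servo_tool", "arguments": {"motion": [[-1,0,0,0.004,0,0,0],[-1,0,0,0.008,0,0,0],[-1,0,0,0.011,0,0,0],[-1,0,0,0.013,0,0,0],[-1,0,0,0.015,0,0,0],[-1,0,0,0.017,0,0,0],[-1,0,0,0.019,0,0,0],[-1,0,0,0.021,0,0,0],[-1,0,0.0001,0.023,0,0,0],[-1,0,0.0001,0.025,0,0,0],[-1,0,0.0001,0.027,0,0,0]]}}

```text
clock: 25.95
eef_pos: [586.0, -8.5, 33.9]
tcp_rot: [-1.564, 0.0, -0.04]
contact_force: [0.3, 0.2, -1.5]
opening: 0.101
```

Emit:
{"name": "servo_tool", "arguments": {"motion": [[-1,0,0,0.002,0,0,0],[-1,0,0,0.004,0,0,0],[-1,0,0,0.006,0,0,0],[-1,0,0,0.008,0,0,0],[-1,0,0,0.009,0,0,0],[-1,0,0,0.01,0,0,0],[-1,0,0,0.011,0,0,0],[-1,0,0,0.012,0,0,0],[-1,0,0,0.013,0,0,0]]}}

```text
clock: 27.08
eef_pos: [586.6, 4.4, 34.0]
tcp_rot: [-1.564, -0.0, -0.04]
contact_force: [0.4, 0.2, -1.5]
opening: 0.103
```

Emit:
{"name": "servo_tool", "arguments": {"motion": [[-1,0,0,0.001,0,0,0],[-1,0,0,0.002,0,0,0],[-1,0,0,0.003,0,0,0],[-1,0,0,0.004,0,0,0],[-1,0,0,0.004,0,0,0]]}}

```text
clock: 27.7
eef_pos: [586.5, 5.6, 33.9]
tcp_rot: [-1.567, 0.0, -0.039]
contact_force: [-0.0, -18.8, -0.7]
opening: 0.098
```

Contact at TCP y=5.6 with 19 N (expected about 4.3), so the probe is home. Releasing and retreating up.

Emit:
{"name": "servo_tool", "arguments": {"motion": [[-0.6,0,0,0,0,0,0],[-0.2,0,0,0,0,0,0],[0,0,0,0,0,0,0],[0,0,0,0,0,0,0],[0,0,-0.02,0,0,0,0],[0,0,-0.06,0,0,0,0],[0,0,-0.12,0,0,0,0],[0,0,-0.18,0,0,0,0],[0,0,-0.24,0,0,0,0],[0,0,-0.28,0,0,0,0],[0,0,-0.28,0.06,-0.03,0,0],[0,0,-0.28,0.07,-0.03,0,0]]}}

```text
clock: 29.2
eef_pos: [589.4, 79.1, 315.1]
tcp_rot: [-1.568, -0.001, -0.038]
contact_force: [-0.0, -0.5, -0.6]
opening: 0.501
```

```bash
python3 - <<'E'
from h import *
print(pt('top',(223,150),192.5))
im,p=snap('wrist','w11');print(p[1],r.sense()['clock'])
a=rect(im,690,360,800,440,2.2,192.5,p);b=rect(im,640,350,800,160,2.2,53,p)
cv2.imwrite('pics/w11r.png',np.vstack([a,b])[:,:,::-1])
E
```

```text
[590.0226 234.2476 192.5   ]
[589.3862  79.0947 315.1243] 29.25
```

View pics/w11r.png

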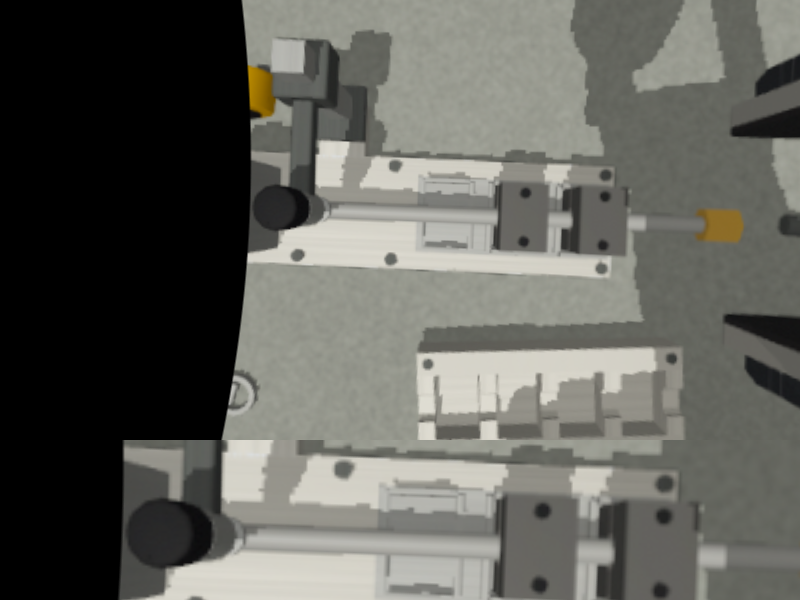

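The probe's hexagon is at (720,225) and the blocks are upright. The knob top at (278,206) works out to about (596,234), against (595.6,238) by geometry. I'll move above it, shut the fingers and look closer.

```bash
python3 - <<'E'
from h import *
go([595.8,237,250],-0.04)
E
```

```text
now [589.2004  78.9048 314.546 ] shift [0.0007 0.0649 0.1581] turn [-0.0143  0.0153  0.0006]
```

Emit:
{"name": "servo_tool", "arguments": {"motion": [[-1,0,0,0.05,0,0,0],[-1,0,0,0.1,0,0,0],[-1,0.0007,0,0.158,-0.014,0.015,0],[-1,0.0007,0.03,0.158,-0.014,0.015,0],[-1,0.0007,0.065,0.158,-0.014,0.015,0],[-1,0.0007,0.065,0.158,-0.014,0.015,0],[-1,0.0007,0.065,0.158,-0.014,0.015,0]]}}

```text
clock: 30.12
eef_pos: [597.0, 233.9, 250.7]
tcp_rot: [-1.571, -0.001, -0.043]
contact_force: [1.1, -0.6, 1.3]
opening: -0.002
```

```bash
python3 - <<'E'
from h import *
im,p=snap('wrist','w12');print(p[1],r.sense()['opening'])
a=rect(im,640,275,500,500,6,192.5,p);b=im[180:380,180:380].repeat(2,0).repeat(2,1)
c=np.zeros((500,800,3),np.uint8);c[:,:500]=a;c[:400,500:]=b[:,50:350]
cv2.imwrite('pics/w12r.png',c[:,:,::-1])
E
```

```text
[597.0164 233.922  250.7461] -0.0027693703249674225
```

View pics/w12r.png

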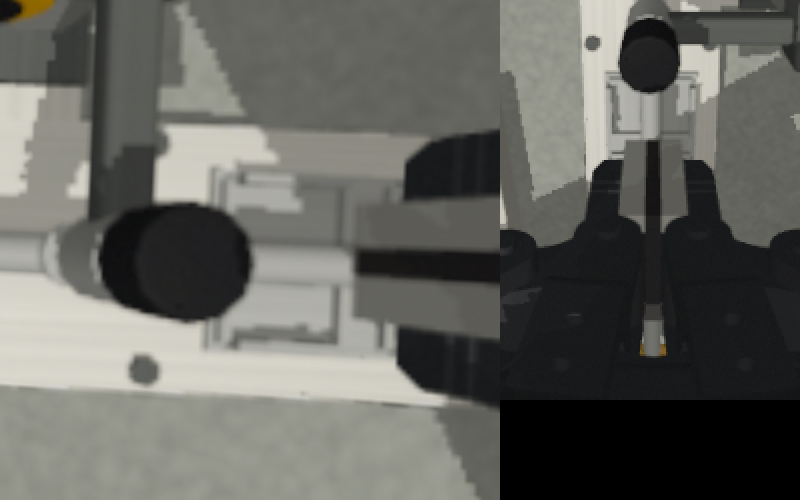

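Both wrist views agree on the knob axis at y≈238 and put its top at z≈178±3. I'll descend with the fingers shut and find the contact by force.

Emit:
{"name": "servo_tool", "arguments": {"motion": [[-1,-0.0009,0.02,0.004,0,0,0],[-1,-0.0009,0.04,0.004,0,0,0],[-1,-0.0009,0.055,0.004,0,0,0],[-1,-0.0009,0.06,0.004,0,0,0],[-1,-0.0009,0.062,0.004,0,0,0],[-1,-0.0009,0.062,0.004,0,0,0]], "grip_force": 40}}

```text
clock: 30.92
eef_pos: [596.0, 238.4, 188.2]
tcp_rot: [-1.571, -0.001, -0.043]
contact_force: [-0.3, 0.1, 0.2]
opening: -0.003
```

Emit:
{"name": "servo_tool", "arguments": {"motion": [[-1,0,0.004,0,0,0,0],[-1,0,0.006,0,0,0,0],[-1,0,0.007,0,0,0,0],[-1,0,0.007,0,0,0,0],[-1,0,0.007,0,0,0,0]]}}

```text
clock: 31.55
eef_pos: [595.8, 238.4, 181.1]
tcp_rot: [-1.571, -0.0, -0.043]
contact_force: [-1.4, -0.6, 4.7]
opening: 0.002
```

Emit:
{"name": "servo_tool", "arguments": {"motion": [[-1,0,0.001,0,0,0,0],[-1,0,0.002,0,0,0,0],[-1,0,0.002,0,0,0,0],[-1,0,0.002,0,0,0,0]]}}

```text
clock: 32.05
eef_pos: [595.8, 238.4, 178.7]
tcp_rot: [-1.571, -0.0, -0.043]
contact_force: [-0.3, -1.1, 3.4]
opening: 0.002
```

Emit:
{"name": "servo_tool", "arguments": {"motion": [[-1,0,0.001,0,0,0,0],[-1,0,0.002,0,0,0,0],[-1,0,0.002,0,0,0,0],[-1,0,0.002,0,0,0,0]]}}

```text
clock: 32.55
eef_pos: [595.7, 238.4, 176.6]
tcp_rot: [-1.571, -0.0, -0.042]
contact_force: [0.0, 0.2, 2.5]
opening: -0.001
```

Emit:
{"name": "servo_tool", "arguments": {"motion": [[-1,0,0.001,0,0,0,0],[-1,0,0.002,0,0,0,0],[-1,0,0.002,0,0,0,0],[-1,0,0.002,0,0,0,0]]}}

```text
clock: 33.05
eef_pos: [595.7, 238.4, 174.7]
tcp_rot: [-1.571, -0.0, -0.043]
contact_force: [0.0, -0.3, 3.2]
opening: 0.002
```

Contact came between z=188 and 181, so the head wasn't quite at the top to begin with. By geometry the foot touches at knob-top z≈152.5, and half press is at z≈147.5. Pushing down in stages.

Emit:
{"name": "servo_tool", "arguments": {"motion": [[-1,0,0.003,0,0,0,0],[-1,0,0.006,0,0,0,0],[-1,0,0.009,0,0,0,0],[-1,0,0.012,0,0,0,0],[-1,0,0.015,0,0,0,0],[-1,0,0.017,0,0,0,0],[-1,0,0.019,0,0,0,0],[-1,0,0.019,0,0,0,0]]}}

```text
clock: 34.05
eef_pos: [595.7, 238.4, 155.5]
tcp_rot: [-1.571, -0.0, -0.042]
contact_force: [0.9, 0.5, 2.4]
opening: -0.002
```

Emit:
{"name": "servo_tool", "arguments": {"motion": [[-1,0,0.001,0,0,0,0],[-1,0,0.002,0,0,0,0],[-1,0,0.0025,0,0,0,0],[-1,0,0.0025,0,0,0,0],[-1,0,0.0025,0,0,0,0]]}}

```text
clock: 34.67
eef_pos: [595.7, 238.4, 153.3]
tcp_rot: [-1.571, -0.0, -0.042]
contact_force: [-0.6, 0.2, 3.5]
opening: 0.001
```

Emit:
{"name": "servo_tool", "arguments": {"motion": [[-1,0,0.001,0,0,0,0],[-1,0,0.002,0,0,0,0],[-1,0,0.0025,0,0,0,0],[-1,0,0.0025,0,0,0,0],[-1,0,0.0025,0,0,0,0]]}}

```text
clock: 35.3
eef_pos: [595.7, 238.4, 150.7]
tcp_rot: [-1.571, -0.0, -0.042]
contact_force: [1.4, -0.9, 4.5]
opening: 0.001
```

Emit:
{"name": "servo_tool", "arguments": {"motion": [[-1,0,0.001,0,0,0,0],[-1,0,0.002,0,0,0,0],[-1,0,0.003,0,0,0,0],[-1,0,0.0032,0,0,0,0],[-1,0,0.0032,0,0,0,0]]}}

```text
clock: 35.92
eef_pos: [595.7, 238.3, 147.7]
tcp_rot: [-1.571, -0.0, -0.043]
contact_force: [0.9, -1.2, 5.7]
opening: -0.001
```

```bash
python3 - <<'E'
from h import *
s=r.sense();print(s['eef_pos'],s['contact_force'],s['clock'])
go([560,238,330],-0.04)
E
```

```text
[595.7481 238.3421 147.7143] [ 0.9474 -1.1605  5.7353] 35.925
now [595.7481 238.3421 147.7143] shift [-0.0357 -0.1823 -0.002 ] turn [ 0.0035 -0.0144  0.0009]
```

The force rose from 2.4 to 5.7 N over the last 8 mm, so the sprung foot is engaged. Retreating and heading to look at the core.

```bash
python3 - <<'E'
from h import *
_,p=load('w8');O=p[0]@np.array(cal('wrist')['mount'])[:3,3]+p[1]
for c,w in((58,17),(489,52),(473,48)):
    q=np.array([580-w/1.8,-80-c/1.8,45.]);d=q-O;print(O+d*(8.5-O[2])/d[2])
E
```

```text
[ 584.6039 -100.128     8.5   ]
[ 563.3603 -361.7277    8.5   ]
[ 565.7881 -352.0163    8.5   ]
```

Emit:
{"name": "servo_tool", "arguments": {"motion": [[-1,0,-0.02,0,0,0,0],[-1,0,-0.06,0,0,0,0],[-1,0,-0.11,0,0,0,0],[0,0,-0.16,-0.03,0,0,0],[0.3,-0.02,-0.16,-0.09,0,0,0],[0.3,-0.04,-0.16,-0.15,0,0,0],[0.3,-0.05,-0.16,-0.21,0,0,0],[0.3,-0.05,-0.16,-0.27,0,0,0],[0.3,-0.05,-0.16,-0.33,0,0,0],[0.3,-0.05,-0.16,-0.39,0,0,0],[0.3,-0.05,-0.16,-0.45,0,0,0],[0.3,-0.05,-0.16,-0.48,0,0,0]]}}

```text
clock: 37.42
eef_pos: [524.5, -241.8, 308.7]
tcp_rot: [-1.572, 0.0, -0.045]
contact_force: [-0.7, -0.5, -0.0]
opening: 0.649
```

```bash
python3 - <<'E'
from h import *
im,p=snap('wrist','w13');print(p[1],r.sense()['clock'])
a=rect(im,600,-40,700,340,2,8.5,p)
cv2.imwrite('pics/w13r.png',a[:,:,::-1])
E
```

```text
[ 524.4523 -241.8098  308.6545] 37.475
```

View pics/w13r.png

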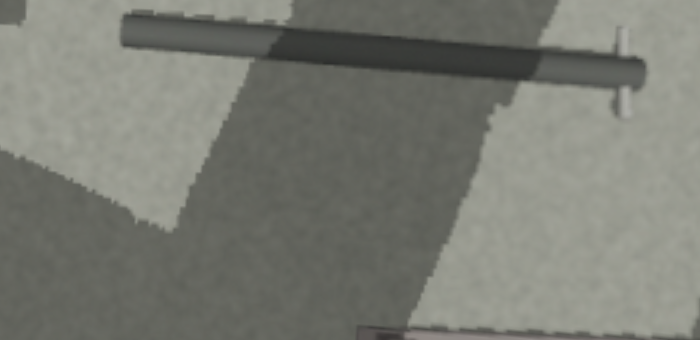

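The core lies with ends at (122,30) and (645,73), centre ≈ (574.2,-231.8) and yaw ≈ -0.082. It was at x≈531 at the start, so this was the announced knock. Moving to grip it at mid-length.

```bash
python3 - <<'E'
from h import *
go([574.2,-231.8,3.5],-0.082)
E
```

```text
now [ 524.4446 -244.0275  308.563 ] shift [0.0492 0.305  0.0153] turn [ 0.0164  0.2119 -0.0005]
```

Emit:
{"name": "servo_tool", "arguments": {"motion": [[0.5,0.049,0.06,0.0153,0.016,0.212,0],[0.5,0.049,0.12,0.0153,0.016,0.212,0],[0.5,0.049,0.18,0.0153,0.016,0.212,0],[0.5,0.049,0.23,0.0153,0.016,0.212,0],[0.5,0.049,0.25,0.0153,0.016,0.212,0],[0.5,0.049,0.25,0.0153,0.016,0.212,0],[0.5,0.049,0.25,0.0153,0.016,0.212,0]]}}

```text
clock: 38.35
eef_pos: [576.6, -226.6, 60.4]
tcp_rot: [-1.57, -0.003, -0.08]
contact_force: [-1.0, -0.9, -0.3]
opening: 0.748
```

```bash
python3 - <<'E'
from h import *
im,p=snap('wrist','w14')
a=cv2.cvtColor(rect(im,620,-170,240,400,4,8.5,p),cv2.COLOR_RGB2GRAY).astype(float)
for i in(10,60,110,160,210): 
    c=a[:,i];d=c<70
    print(-170-i/4,[ (600+20-k/4) for k in np.flatnonzero(np.abs(np.diff(cv2.GaussianBlur(c.reshape(-1,1),(1,7),0).ravel()))>4)][:40:6], 'cols mean',c[::40].astype(int))
go([574.2,-231.8,3.5],-0.082)
E
```

```text
-172.5 [np.float64(587.75), np.float64(571.0)] cols mean [118 115 116 117  72 106 115 114 117 117]
-185.0 [np.float64(586.75), np.float64(570.0)] cols mean [116 119 117 121  73  57 121 117 115 119]
-197.5 [np.float64(585.5), np.float64(568.75)] cols mean [117 116 117 115  71  62 118 112 116 113]
-210.0 [np.float64(584.5), np.float64(567.75)] cols mean [117 119 118 118  68  65 118 117 112 116]
-222.5 [np.float64(583.5), np.float64(566.75)] cols mean [117 118 117 121  66  68 115 115 113 116]
now [ 576.6649 -226.6787   60.5354] shift [-0.0023  0.057  -0.0054] turn [-0.0053  0.0143  0.0217]
```

The bar's centre is at x=574.4 (width 16.8), matching. Gripping.

Emit:
{"name": "servo_tool", "arguments": {"motion": [[0.5,-0.0022,0.02,-0.0054,0,0.02,0],[0.5,-0.0022,0.04,-0.0054,0,0.02,0],[0.5,-0.0022,0.053,-0.0054,0,0.02,0],[0.5,-0.0022,0.057,-0.0054,0,0.02,0],[0,-0.0022,0.057,-0.0054,0,0.02,0],[-1,-0.0022,0.057,-0.0054,0,0.02,0],[-1,-0.0022,0.057,-0.0054,0,0.02,0],[-1,-0.0022,0.057,-0.0054,0,0.02,0],[-1,-0.0022,0.057,-0.0054,0,0.02,0],[-1,-0.0022,0.057,-0.0054,0,0.02,0],[-1,-0.0022,0.057,-0.0054,0,0.02,0],[-1,-0.0022,0.057,-0.0054,0,0.02,0]], "grip_force": 100}}

```text
clock: 39.9
eef_pos: [572.9, -231.3, 1.8]
tcp_rot: [-1.569, -0.001, -0.083]
contact_force: [-1.4, 0.5, 5.4]
opening: 0.157
```

Emit:
{"name": "servo_tool", "arguments": {"motion": [[-1,0,-0.01,0,0,0,0],[-1,0,-0.03,0,0,0,0],[-1,0,-0.06,0,0,0,0],[-1,0,-0.1,0,0,0,0],[-1,0,-0.12,0,0,0,0],[-1,0,-0.12,0,0,0,0]]}}

```text
clock: 40.65
eef_pos: [573.3, -231.7, 122.7]
tcp_rot: [-1.57, -0.003, -0.083]
contact_force: [-0.3, -0.1, -4.5]
opening: 0.161
```

```bash
python3 - <<'E'
from h import *
s=r.sense();print(s['opening'],s['wrist_torque'],s['contact_force'])
go([455,83.4,122],0.02)
E
```

```text
0.16120814372940917 [ 0.0534  0.0097 -0.0008] [-0.3487 -0.0523 -4.5386]
now [ 573.2589 -231.7415  122.7303] shift [-0.144   0.0006  0.3042] turn [-0.0052 -0.5903  0.0188]
```

Emit:
{"name": "servo_tool", "arguments": {"motion": [[-1,-0.03,0,0.02,0,-0.05,0],[-1,-0.07,0,0.05,0,-0.15,0],[-1,-0.11,0,0.09,0,-0.3,0],[-1,-0.144,0,0.135,0,-0.45,0],[-1,-0.144,0,0.18,0,-0.59,0],[-1,-0.144,0,0.22,0,-0.59,0],[-1,-0.144,0,0.26,0,-0.59,0],[-1,-0.144,0,0.29,0,-0.59,0],[-1,-0.144,0,0.304,0,-0.59,0],[-1,-0.144,0,0.304,0,-0.59,0],[-1,-0.144,0.02,0.304,0,-0.59,0],[-1,-0.144,0.02,0.304,0,-0.59,0]]}}

```text
clock: 42.15
eef_pos: [452.5, 82.4, 100.3]
tcp_rot: [-1.57, 0.003, 0.019]
contact_force: [0.1, 0.2, -5.1]
opening: 0.154
```

```bash
python3 - <<'E'
from h import *
s=r.sense();print(s['opening'],s['wrist_torque'],s['contact_force'],s['clock'])
im,p=snap('wrist','w15');print(p[1],s['tcp_rot'])
a=rect(im,515,235,760,480,4,36,p)
cv2.imwrite('pics/w15r.png',a[:,:,::-1])
E
```

```text
0.1542348195223641 [-0.0048  0.0223 -0.0082] [ 0.1296  0.15   -5.0987] 42.15
[452.5477  82.4436 100.2714] [-1.5695  0.0032  0.0192]
```

View pics/w15r.png

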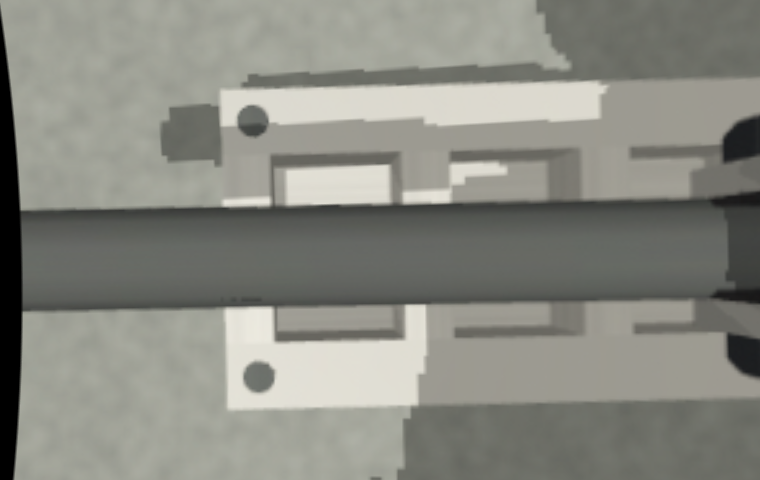

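The mould's end corners are at (220,90) and (228,409), giving mould centre ≈ (454.7,83.0) and yaw 0.0215. The bar is parallel but about 2 mm low in x, so I'll correct and lower.

```bash
python3 - <<'E'
from h import *
go([454.7,83.4,42],0.0215)
E
```

```text
now [453.1714  82.634  100.9864] shift [0.0017 0.059  0.0006] turn [-0.009  -0.0138 -0.0115]
```

Emit:
{"name": "servo_tool", "arguments": {"motion": [[-1,0.0017,0.015,0.0006,0,-0.014,-0.012],[-1,0.0017,0.03,0.0006,0,-0.014,-0.012],[-1,0.0017,0.045,0.0006,0,-0.014,-0.012],[-1,0.0017,0.055,0.0006,0,-0.014,-0.012],[-1,0.0017,0.059,0.0006,0,-0.014,-0.012],[-1,0.0017,0.059,0.0006,0,-0.014,-0.012],[-1,0.0017,0.059,0.0006,0,-0.014,-0.012]]}}

```text
clock: 43.08
eef_pos: [456.1, 84.5, 42.9]
tcp_rot: [-1.569, -0.003, 0.022]
contact_force: [-0.2, -0.4, -4.7]
opening: 0.155
```

```bash
python3 - <<'E'
from h import *
go([454.7,83.4,37.5],0.0215)
E
```

```text
now [456.0583  84.459   42.8627] shift [-0.0014  0.0054 -0.001 ] turn [-0.0126  0.0057  0.0173]
```

Emit:
{"name": "servo_tool", "arguments": {"motion": [[-1,-0.0013,0.002,-0.001,-0.01,0,0.017],[-1,-0.0013,0.0045,-0.001,-0.01,0,0.017],[-1,-0.0013,0.0055,-0.001,-0.01,0,0.017],[-1,-0.0013,0.0055,-0.001,-0.01,0,0.017],[-1,-0.0013,0.0055,-0.001,-0.01,0,0.017]]}}

```text
clock: 43.7
eef_pos: [454.5, 83.3, 37.0]
tcp_rot: [-1.57, 0.001, 0.022]
contact_force: [-0.8, -0.2, -3.5]
opening: 0.15
```

Emit:
{"name": "servo_tool", "arguments": {"motion": [[0.2,0,0,0,0,0,0],[0.5,0,0,0,0,0,0],[0.5,0,0,0,0,0,0],[0.5,0,0,0,0,0,0],[0.5,0,-0.03,0,0,0,0],[0.5,0,-0.08,0,0,0,0],[0.5,0,-0.14,0,0,0,0],[0.5,0,-0.2,0,0,0,0],[0.5,0,-0.26,0,0,0,0],[0.5,0,-0.32,0,0,0,0],[0.5,0,-0.36,0,0,0,0],[0.5,0,-0.36,0,0,0,0]]}}

```text
clock: 45.2
eef_pos: [455.9, 83.5, 400.3]
tcp_rot: [-1.57, -0.005, 0.022]
contact_force: [-1.1, -0.1, -0.6]
opening: 0.751
```

```bash
python3 - <<'E'
from h import *
im,p=snap('wrist','w16');print(p[1],r.sense()['clock'])
a=rect(im,620,280,800,400,1.9,36,p)
s,_=snap('side','s5');b=cv2.resize(s[120:250,210:350],None,fx=3,fy=3,interpolation=cv2.INTER_CUBIC)
b=cv2.resize(s[125:191,200:465],None,fx=3.0,fy=3.0,interpolation=cv2.INTER_CUBIC)
cv2.imwrite('pics/w16r.png',np.vstack([a,b[:,:800] if b.shape[1]>=800 else np.pad(b,((0,0),(0,800-b.shape[1]),(0,0)))])[:,:,::-1])
E
```

```text
[455.9388  83.4539 400.2993] 45.25
```

View pics/w16r.png

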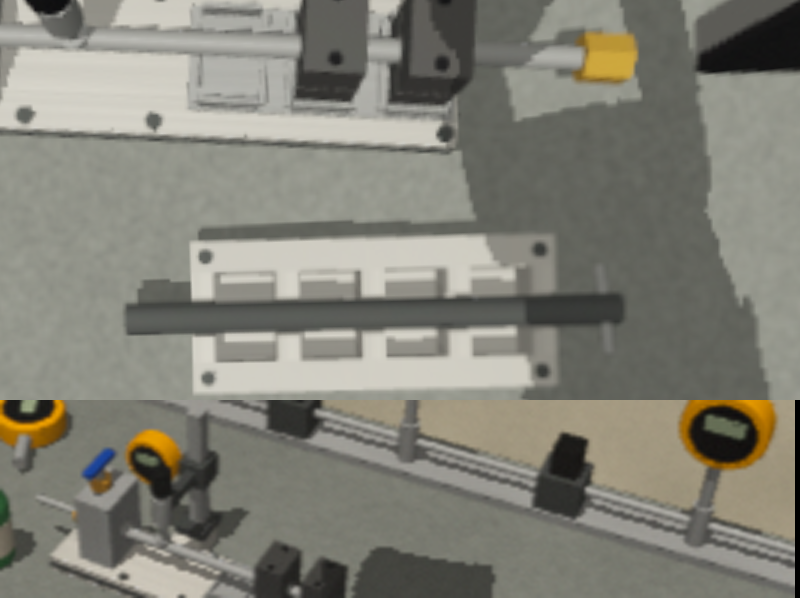

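The last view shows:
- **Core:** it lies in the groove, with overhangs of 66 px and 68 px (about 35 and 36 mm).
- **Blocks:** both are upright in their seats, with the probe through them.
- **Probe:** the hexagon's front is at y≈-19.8, against -20.6 expected when fully home.
- **Gauge:** the foot is down on the rod at (68,25).

The gripper is well clear, so I'm handing in.

```bash
python3 - <<'E'
from rig import r
print(r.sense()['clock'],r.sign_off())
E
```

```text
the job is handed in; nothing more can be done
45.3 None
```

I finished the whole job and handed it in at 45.3 s of the 192 s allowed. The gauge's half-press is the one result I could not confirm directly.

Only two blocks were present. They now stand upright in seat1 and seat2, with the probe through both and pushed home into the port. The gauge is lowered onto the probe, and the core bar is back in the groove of the emptied mould.

**Last checks**
- **Probe:** the push met a firm stop (about 19 N) within 1–2 mm of the expected home position. In the last picture the hexagon's front was within 1 mm of where it should be.
- **Core:** its ends stand out about 35 and 36 mm. It had been knocked about 4 cm aside before I picked it up, so I measured it again first.
- **Gauge:** I set the half-press from the knob's height: top at 147.7 mm, against 147.5 by geometry. The force rose from 2.4 to 5.7 N over the last 8 mm, with about ±1 N of noise. I did not see the foot's compression itself.

**Where readings disagreed**
- **Gauge start:** the head began a few millimetres below its top position. The first two pictures gave the knob's height as about 178 mm, but the fingers met it somewhere between 181 and 188 mm.
- **Seat1 block:** it met a 13 N contact as it went down, but stood upright in its seat afterwards.

I viewed 19 pictures against the budget of 14.

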